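# Select the marked gear through the H-gate

## Task

Push the lever of the green gearbox through its H-shaped gate, fully home into the slot marked with the green disc, and leave it there; never run it into the slot marked with the red disc. Only push the knob or stem from outside with closed fingers or one fingertip; never take the lever between the fingers. Leave the loose things on the bench alone.

Things in the scene. Friction and masses are not known exactly. Their poses are not given: they have to be found in the camera images.
- gearbox: Fixed green gearbox, foot 166 (x) x 150 (y) mm. Origin: centre of its underside, on the bench. At zero yaw its x points away from the robot, y to the left; it stands turned by up to 0.4 rad either way. A pulley shaft sticks out of its right (-y) side to 120 mm from the origin, up to 72 mm high.
- gate (a point): Centre of the steel gate plate (124 x 112 mm) on its upper face, 91 mm above the bench, axes as the gearbox. The plate has an H-shaped opening: two tracks along x, left and right, each with a near and a far slot, joined by one crossing along y through this point.
- pivot (a point): Point about which the lever tilts, hidden in the gearbox, 30 mm above the bench, on the vertical through the gearbox's origin.
- knob (a point): Centre of the black ball knob, 30 mm diameter, on a 12 mm steel stem; 125 mm from the pivot: 155 mm above the bench when upright, 147 mm in the slot ends, where it is about 32 mm in x and 30 mm in y (gearbox axes) from the gate centre. Pushing it takes about 3 N; it has no spring and stays where it is left.
- cross (a joint): Sideways tilt of the lever, rad: +0.24 hard stop in the left track (gearbox +y), -0.24 hard stop in the right track. It can only change appreciably while shift is within about 0.08 of zero (about 10 mm at the knob).
- shift (a joint): Fore-and-aft tilt of the lever, rad: +0.26 hard stop at the end of a far slot (gearbox +x), -0.26 at the end of a near slot, 0 at the crossing. It starts anywhere in the left track.
- green_disc: Green disc, 20 mm diameter, 3 mm thick, fixed on the gate plate just beyond the end of the slot wanted: the far or the near slot of the right-hand track (at gearbox x +43 or -43 mm, y -24 mm). Origin: centre of its underside.
- red_disc: Red disc of the same size at the other end of the right-hand track: the slot to keep out of. Origin: centre of its underside.
- grease_tin: Loose small red tin, 62 mm diameter, 72 mm high, left of the gearbox; bystander. Origin: centre of its underside.
- foam: Loose yellow foam block, 32 x 52 x 20 mm, right of the gearbox; bystander. Origin: centre of its underside.
- loose_bolt: Loose steel bolt, 63 mm long, lying in front of the gearbox; bystander. Origin: centre of its underside.
- loose_nut: Loose hex nut, 23 mm, 11 mm high, lying in front of the gearbox; bystander. Origin: centre of its underside.
- black_tape: Loose roll of black tape, 70 mm diameter, 19 mm high, right front of the bench; bystander. Origin: centre of its underside.
- dropper: Loose small bottle with black cap, 32 mm diameter, 67 mm high, left of the work; bystander. Origin: centre of its underside.

How it is judged (in metres and radians):
At the end, for the whole second after the job is handed in: The lever rests in the right-hand track (cross below -0.19 rad), in the slot at the green disc and within 0.05 rad (about 6 mm at the knob) of its end: shift above 0.21 if the green disc is at the far slot, below -0.21 if at the near one (value of joint cross below -0.19 rad and ((x of green_disc in the frame of gearbox above 0 m and value of joint shift above 0.21 rad) or (x of green_disc in the frame of gearbox below 0 m and value of joint shift below -0.21 rad)) and velocity of joint cross between -0.05 and 0.05 rad/s and velocity of joint shift between -0.05 and 0.05 rad/s); the robot touches nothing.
It fails at once if the lever is run into the slot marked with the red disc (right-hand track, more than 0.15 rad towards it) (value of joint cross below -0.12 rad and ((x of red_disc in the frame of gearbox above 0 m and value of joint shift above 0.15 rad) or (x of red_disc in the frame of gearbox below 0 m and value of joint shift below -0.15 rad))).
It fails at once if the lever is taken between the fingers (grasp point within 9 mm of the knob's axis, at or below the knob) (horizontal distance between the grasp point and knob below 0.009 m and z of the grasp point in the frame of knob below 0.028 m).
It fails at once if a loose bystander is moved by more than 15 mm (distance of any of grease_tin, foam, loose_bolt, loose_nut, black_tape, dropper from where it was at the start of the episode above 0.015 m).
It also fails if it takes over 50 s, if anything falls off the work surface, if the arm or the gripper's body presses on something with over 40 N, if the wrist force passes 120 N, or if a joint passes its speed limit or range.

## Robot

A 6-joint arm with a two-finger parallel gripper is mounted at the origin on a cart in front of the work surface, level with it; the furniture and walls round the work are solid. World frame = base frame: x ahead of the robot, y to its left, z up, the work surface at z = 0. Lengths are in m, angles in degrees, forces in N, time in s.
With the tool pointing down it reaches from about 0.35 to 0.875 m from the base axis. Payload 4.2 kg.
Tool frame: the origin (TCP) lies on the centre line of the jaws, within the pads' length; the fingertips stand 19 mm ahead of it and the grasp point (between the pads) is the TCP; z points along the fingers, y is the line along which they close (so a half turn about z gives the same grasp; the last joint's range is limited). The gripper opens to 87 mm and grips with 3 to 60 N. Pads are 19 mm wide; open, the fingers measure 117 mm over their backs; the gripper's body (75 mm by 190 mm) begins 51 mm behind the grasp point.
Start: joints at [82.884, 22.042, 0.453, 0, -68.411, -14.817], TCP at [0.233, 0.58, 0.242] pointing down, gripper open.
Joint ranges: [-179.83, 179.83], [-69.29, 118.12], [-61.27, 80.66], [-181.25, 117.63], [-171.15, -9.14], [-177.46, 177.46]. Speed limits (degrees/s): [159.86, 159.86, 180, 180, 180, 180].

## Interface

Orientations are given as a 3x3 rotation matrix whose columns are the frame's x, y, z axes.
In Python, from station import sense, capture, finish_job, search_frame, masks_of gives the robot as it stands.
- The arm moves only by the tool drive_tool, never from a script. Its argument "rows" is a list of rows, each a list of 7 numbers: the opening in per cent of the stroke, from 0 (shut) to 100 (fully open), then the shift along the world's x, y, z in mm, then the turn, a rotation vector about the world's x, y, z in rad. In form: [[fingers, dx, dy, dz, wx, wy, wz], ...]. A call has 1 to 5 rows; each row shifts and turns the commanded pose from where the row before left it; what a row does not reach is not made up. A row lasts 1/12 s, in which the tool goes at most 41.7 mm and 7.16 degrees, less where a joint would pass 70% of its speed; a pose out of reach is approached as far as the arm can. A call is refused whole if a number of a shift passes 41.7 or a number of a turn 0.125, either way. A call with a gripper value outside its range is refused whole. The fingers move at their own pace and stop on an object; the grip force is fixed at half the most. Time passes only in rows, so rows that do not move let the fingers close. It gives the time, the measured TCP pose, the force, the opening and the grip force at its end, in the units of the state.
- sense(): the state, without advancing time (a new reading comes with each control period).
- capture(name): name is "scene" or "top" or "wrist"; returns a dict with "frame" (400x640x3 uint8, red, green, blue), "z_map" (400x640 float32, m along the optical axis (not along the pixel's ray), 0 where there is no reading), "fx", "fy", "cx", "cy" (pixels), "R" (3x3) and "t" (3): a world point X has camera coordinates R X + t; the wrist camera has in their place "T_tool_cam" (4x4, takes a point from camera to tool coordinates, whose origin is the TCP and whose axes are the flange's). Camera axes: x right, y down, z forward; pixel columns grow to the right and rows downward; lengths in m; the calibration is good to about 2 mm. A picture is of the moment at which its call begins: read the wrist's pose just before it.
- finish_job(): hands the job in; it is judged then, once.
Trained networks look in a picture, given as the dict that the camera call returned (one of the last four; its "shot" number tells which), for a name from the list of things; names that differ only in an ending like _2 or _b are one class to them, and where a whole thing is asked for, a point or a joint stands for the part that bears it (a point fixed in the world has none). Each returns a list of dicts, best first, with "p" (0 to 1); they miss things now and then, are a little off and sometimes report something else, mostly with a low value. They report only what shows in the picture. A call takes as long as a camera call.
- search_frame(label, picture): "xy" ([column, row] in pixels, amid what is visible of it).
- masks_of(label, picture): "region" (400x640 bool, what is visible of it) and "xy" ([column, row] in pixels, amid what is visible of it).
The state is a dict: "time_s": time; "joints": joint angles; "joint_velocities": joint speeds; "effort": joint torques, N m; "tcp_pos": TCP position; "ee_rot": TCP orientation; "wrist_force": force on the tool from outside, world axes, zero at the start; "moment": the same for the moment, N m; "gripper_width": opening from 0.0 (shut) to 1.0 (fully open); "gripper_force": force on a finger pad.
Only numpy, scipy, OpenCV 4.12 (cv2) and the standard library are available. Lean on these libraries where they do the work, as an engineer would, in place of code of your own. Each camera call takes 0.05 s, during which the arm holds its last target. There are 200 camera calls.

## Working session

There is one attempt and no reset: what is moved stays moved. The work goes in short steps, Python scripts to look and compute and a tool call to move; the robot and the scene stay as the last step left them, time stands still between calls to the robot, and variables do not carry over. Pictures are saved under pics/ and viewed, at most 10 in all, crops included, and the job is handed in when it is done.

Besides the shell and the picture viewer there is one more tool, called after "Call:" in YAML: its name, and indented under it one key for each argument. drive_tool: Moves the arm, as the interface text tells. Its arguments: {"type":"object","properties":{"rows":{"type":"array"}},"required":["rows"]}

```bash
mkdir -p pics
cat > h.py <<'E'
import numpy as np, cv2
from station import *
def world(c,uv,z=None):
    u,v=uv; 
    if z is None:
        p=c['z_map'][int(v)-1:int(v)+2,int(u)-1:int(u)+2]; d=np.median(p[p>0])
    r=np.array([(u-c['fx']*0-c['cx'])/c['fx'],(v-c['cy'])/c['fy'],1.])
    R=np.array(c['R']);t=np.array(c['t'])
    if z is None: return R.T@(r*d-t)
    o=-R.T@t; w=R.T@r
    return o+w*(z-o[2])/w[2]
E
python3 - <<'E'
from h import *
s=sense();print(s['time_s'],s['tcp_pos'],np.round(s['ee_rot'],3))
for n in['top','scene']:
    c=capture(n);cv2.imwrite(f'pics/{n}0.png',c['frame'][:,:,::-1])
    for l,z in [('gearbox',None),('knob',None),('green_disc',.094),('red_disc',.094),('grease_tin',.072),('foam',.02),('loose_bolt',.01),('loose_nut',.011),('dropper',.067),('black_tape',.019)]:
        for k in search_frame(l,c)[:1]:
            print(n,l,round(k['p'],2),np.round(k['xy']),np.round(world(c,k['xy'],z),3))
E
```

```text
0.0 [0.23319853 0.57925242 0.24045722] [[ 0.928 -0.374 -0.001]
 [-0.374 -0.928 -0.002]
 [ 0.     0.002 -1.   ]]
top gearbox 0.73 [331. 204.] [0.495 0.023 0.163]
top knob 0.44 [326. 199.] [0.527 0.034 0.085]
top grease_tin 0.81 [288. 212.] [0.488 0.147 0.072]
top foam 0.44 [379. 170.] [ 0.636 -0.138  0.02 ]
top loose_bolt 0.55 [324. 253.] [0.369 0.035 0.01 ]
top black_tape 0.64 [435. 257.] [ 0.36  -0.308  0.019]
scene gearbox 0.68 [312. 198.] [0.548 0.059 0.089]
scene grease_tin 0.66 [335. 224.] [0.494 0.179 0.072]
scene foam 0.6 [278. 177.] [ 0.641 -0.137  0.02 ]
scene loose_bolt 0.7 [314. 197.] [ 0.527 -0.008  0.01 ]
scene dropper 0.51 [321. 304.] [0.62  0.462 0.067]
scene black_tape 0.73 [332. 137.] [ 0.368 -0.307  0.019]
```

Run:
```python
import cv2
a=cv2.imread('pics/top0.png')[120:290,240:460];b=cv2.imread('pics/scene0.png')[110:300,200:430]
cv2.imwrite('pics/c0.png',cv2.vconcat([cv2.resize(a,(500,300),interpolation=2),cv2.resize(b,(500,300),interpolation=2)]))
```

```text
(no output)
```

View pics/c0.png

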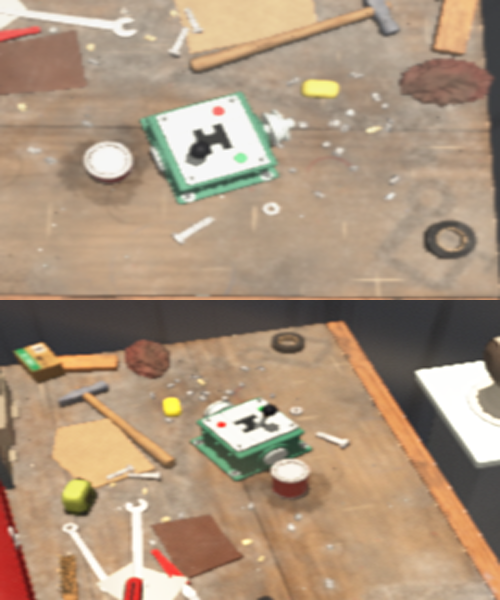

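The top view (crop) shows the knob at about (200,150), in the left-hand track towards the near slot. The green disc is at (241,158), the near-right slot, and the red disc is at (219,111), far right. The gearbox is turned counter-clockwise. Next I'll measure the plate, discs and knob.

Run:
```python
from h import *
for n in['top','scene']:
    c=capture(n);f=c['frame'];hsv=cv2.cvtColor(f,cv2.COLOR_RGB2HSV)
    R=np.array(c['R']);t=np.array(c['t']);v,u=np.mgrid[:400,:640]
    d=c['z_map'];P=np.stack([(u-c['cx'])/c['fx']*d,(v-c['cy'])/c['fy']*d,d],-1)
    W=(P-t)@R
    box=(abs(W[...,0]-.51)<.12)&(abs(W[...,1]-.02)<.12)&(d>0)
    m=box&(abs(W[...,2]-.091)<.012)
    H,S,V=cv2.split(hsv)
    wh=m&(S<60)&(V>130)
    hull=cv2.convexHull(np.argwhere(wh)[:,::-1].astype(np.int32))[:,0]
    ph=np.array([world(c,p,.091)[:2] for p in hull]).astype(np.float32)
    r=cv2.minAreaRect(ph*1000);print(n,'plate',r,W[wh][:,2].mean())
    for nm,mm in [('g',m&(S>90)&(V>190)&(H>45)&(H<85)),('r',m&(S>90)&((H<10)|(H>170))&(V>120))]:
        k,l,st,ce=cv2.connectedComponentsWithStats(mm.astype(np.uint8))
        for i in range(1,k):
            if st[i,4]>5: print(nm,st[i,4],ce[i],world(c,ce[i],.094).round(4))
    kb=box&(W[...,2]>.125)&(W[...,2]<.19)&(V<90)
    print('knob',kb.sum(),W[kb].mean(0).round(4),W[kb].min(0).round(3),W[kb].max(0).round(3))
    kk=np.argwhere(kb).mean(0)[::-1];print(kk,world(c,kk,.15))
```

```text
top plate ((517.9124755859375, 34.919776916503906), (134.64657592773438, 179.82025146484375), 19.6726131439209) 0.08963849012505716
g 9 [345.55555556 209.33333333] [ 0.494  -0.0242  0.094 ]
r 17 [335.64705882 182.52941176] [0.5753 0.0052 0.094 ]
knob 65 [0.4952 0.0323 0.1607] [0.484 0.022 0.149] [0.509 0.042 0.169]
[327.53846154 204.66153846] [0.49718418 0.03178792 0.15      ]
scene plate ((534.747314453125, 9.742828369140625), (134.57489013671875, 136.71731567382812), 21.89813995361328) 0.09046899637619811
r 12 [301.5 188.5] [0.5748 0.0061 0.094 ]
knob 32 [0.4986 0.0389 0.1583] [0.487 0.029 0.146] [0.509 0.047 0.167]
[323.375  179.5625] [0.49681032 0.03191988 0.15      ]
```

Call:
drive_tool:
  rows:
    - [0,14,-37,0,0,0,0.12]
    - [0,14,-37,0,0,0,0.12]
    - [0,14,-37,0,0,0,0.12]
    - [0,14,-37,0,0,0,0.12]
    - [0,14,-37,0,0,0,0.12]

```text
time_s: 1.62
tcp_pos: [0.3037, 0.393, 0.2416]
ee_rot: [[0.975, 0.222, 0.0], [0.222, -0.975, 0.0], [0.0, -0.0, -1.0]]
wrist_force: [1.0, -0.2, -0.1]
gripper_width: 0.702
gripper_force: 0.0
```

Call:
drive_tool:
  rows:
    - [0,14,-37,0,0,0,0.12]
    - [0,14,-37,0,0,0,0]
    - [0,14,-37,0,0,0,0]
    - [0,14,-37,0,0,0,0]
    - [0,14,-37,0,0,0,0]

```text
time_s: 2.03
tcp_pos: [0.3736, 0.2079, 0.242]
ee_rot: [[0.943, 0.332, 0.001], [0.332, -0.943, 0.001], [0.001, -0.0, -1.0]]
wrist_force: [0.8, -0.0, -0.3]
gripper_width: 0.323
gripper_force: 0.0
```

Call:
drive_tool:
  rows:
    - [0,14,-37,0,0,0,0]
    - [0,14,-37,0,0,0,0]
    - [0,14,-37,0,0,0,0]
    - [0,14,-37,0,0,0,0]
    - [0,0,0,0,0,0,0]

```text
time_s: 2.45
tcp_pos: [0.4304, 0.0568, 0.2417]
ee_rot: [[0.946, 0.323, 0.0], [0.323, -0.946, -0.001], [-0.0, 0.001, -1.0]]
wrist_force: [0.9, 0.9, -0.3]
gripper_width: 0.021
gripper_force: 0.0
```

Call:
drive_tool:
  rows:
    - [0,9,-20,0,0,0,0.025]
    - [0,6,-20,0,0,0,0]
    - [0,0,0,0,0,0,0]
    - [0,0,0,0,0,0,0]

```text
time_s: 2.78
tcp_pos: [0.4445, 0.0212, 0.2415]
ee_rot: [[0.936, 0.352, 0.0], [0.352, -0.936, 0.0], [0.0, -0.0, -1.0]]
wrist_force: [0.5, 0.2, 0.2]
gripper_width: 0.004
gripper_force: 0.0
```

Run:
```python
from h import *
s=sense();c=capture('wrist');print(s['tcp_pos'],s['time_s'],s['gripper_width'])
T=np.array(c['T_tool_cam']);R=np.array(s['ee_rot']);p=np.array(s['tcp_pos'])
Rw=R@T[:3,:3];tw=R@T[:3,3]+p
c['R']=Rw.T;c['t']=-Rw.T@tw
for l,z in [('knob',.150),('green_disc',.094),('red_disc',.094),('loose_bolt',None),('loose_nut',None)]:
    for k in search_frame(l,c)[:2]: print(l,round(k['p'],2),np.round(k['xy']),world(c,k['xy'],z).round(4))
cv2.imwrite('pics/w1.png',c['frame'][:,:,::-1])
```

```text
[0.44447646 0.02121099 0.24154744] 2.7833 0.003875904759748354
knob 0.62 [330. 152.] [0.4975 0.0317 0.15  ]
green_disc 0.49 [378. 171.] [ 0.4928 -0.0255  0.094 ]
red_disc 0.83 [382.  81.] [0.5734 0.0062 0.094 ]
loose_bolt 0.81 [292. 222.] [0.3805 0.0374 0.0124]
```

View pics/w1.png

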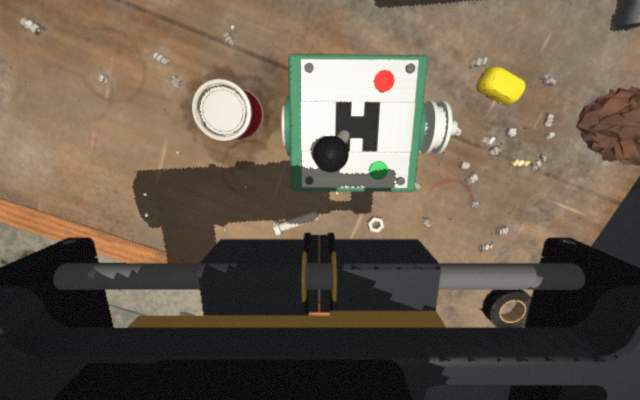

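The wrist view confirms it: the knob is at (330,152) in the left near slot, the green disc is near right (378,168) and the red disc is far right (384,81). The closed fingers are in line. I'll lower them behind the knob and push it forward.

Call:
drive_tool:
  rows:
    - [0,3,-8,-22,0,0,0.01]
    - [0,0,0,-35,0,0,0]
    - [0,0,0,-35,0,0,0]
    - [0,0,0,0,0,0,0]
    - [0,0,0,0,0,0,0]

```text
time_s: 3.5
tcp_pos: [0.4468, 0.0137, 0.1489]
ee_rot: [[0.931, 0.365, -0.003], [0.365, -0.931, -0.002], [-0.004, 0.001, -1.0]]
wrist_force: [0.8, -0.5, 0.4]
gripper_width: 0.004
gripper_force: 0.0
```

Call:
drive_tool:
  rows:
    - [0,9.4,3.5,0,0,0,0]
    - [0,9.4,3.5,0,0,0,0]
    - [0,3.7,1.4,0,0,0,0]
    - [0,3.7,1.4,0,0,0,0]
    - [0,0,0,0,0,0,0]

```text
time_s: 3.92
tcp_pos: [0.4743, 0.0236, 0.1502]
ee_rot: [[0.932, 0.364, 0.0], [0.364, -0.932, -0.0], [0.0, 0.0, -1.0]]
wrist_force: [-2.7, -1.7, 0.8]
gripper_width: 0.007
gripper_force: 0.9
```

Call:
drive_tool:
  rows:
    - [0,3.7,1.4,0,0,0,0]
    - [0,3.7,1.4,0,0,0,0]
    - [0,3.7,1.4,0,0,0,0]
    - [0,3.7,1.4,0,0,0,0]
    - [0,0,0,0,0,0,0]

```text
time_s: 4.33
tcp_pos: [0.4894, 0.0294, 0.1496]
ee_rot: [[0.931, 0.364, 0.001], [0.364, -0.931, 0.0], [0.001, 0.0, -1.0]]
wrist_force: [-1.8, -1.8, 1.9]
gripper_width: 0.003
gripper_force: 1.1
```

```bash
cat >> h.py <<'E'
def look(name=None):
    s=sense();c=capture('wrist')
    T=np.array(c['T_tool_cam']);R=np.array(s['ee_rot']);p=np.array(s['tcp_pos'])
    Rw=R@T[:3,:3];tw=R@T[:3,3]+p
    c['R']=Rw.T;c['t']=-Rw.T@tw
    if name: cv2.imwrite(f'pics/{name}.png',c['frame'][:,:,::-1])
    a=.365;G=np.array([[np.cos(a),np.sin(a)],[-np.sin(a),np.cos(a)]]);C=np.array([.5255,.013])
    print('tcp_g',(G@(p[:2]-C)).round(4),s['time_s'])
    for n,cc in (('wrist',c),('top',capture('top'))):
        for l,z in [('knob',.152),('green_disc',.094),('red_disc',.094)]:
            for k in search_frame(l,cc)[:2]:
                w=world(cc,k['xy'],z);print(n,l,round(k['p'],2),np.round(k['xy']),w.round(4),'gear',(G@(w[:2]-C)).round(4))
E
python3 -c "
from h import *
look('w2')"
```

```text
tcp_g [-0.0279  0.0283] 4.3333
wrist knob 0.81 [322. 223.] [0.5129 0.0376 0.152 ] gear [-0.003   0.0275]
wrist green_disc 0.5 [390. 238.] [ 0.5021 -0.023   0.094 ] gear [-0.0347 -0.0252]
wrist red_disc 0.74 [399. 130.] [0.5755 0.0047 0.094 ] gear [ 0.0438 -0.0256]
top green_disc 0.74 [339. 220.] [ 0.4625 -0.0059  0.094 ] gear [-0.0656  0.0048]
```

View pics/w2.png

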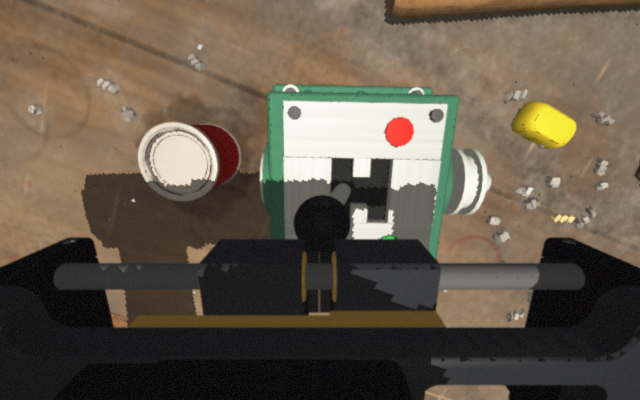

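The knob (322,223) is about 3 mm short of the crossing. I'll give it a short nudge, back off and go round to its left side.

Call:
drive_tool:
  rows:
    - [0,2.8,1.1,0,0,0,0]
    - [0,0,0,0,0,0,0]
    - [0,-14,-5.4,0,0,0,0]
    - [0,-9,23,0,0,0,0]
    - [0,-9,23,0,0,0,0]

```text
time_s: 5.15
tcp_pos: [0.4593, 0.071, 0.1496]
ee_rot: [[0.932, 0.361, 0.001], [0.361, -0.932, 0.001], [0.002, -0.0, -1.0]]
wrist_force: [0.5, 0.2, -0.3]
gripper_width: 0.007
gripper_force: 0.0
```

Call:
drive_tool:
  rows:
    - [0,18.6,7.1,0,0,0,0]
    - [0,18.6,7.1,0,0,0,0]
    - [0,0,0,0,0,0,0]
    - [0,0,0,0,0,0,0]

```text
time_s: 5.48
tcp_pos: [0.4974, 0.086, 0.1494]
ee_rot: [[0.931, 0.364, 0.001], [0.364, -0.931, 0.001], [0.001, -0.0, -1.0]]
wrist_force: [0.2, 0.1, -0.7]
gripper_width: 0.006
gripper_force: 0.0
```

```bash
python3 -c "
from h import *
look('w3')"
```

```text
tcp_g [-0.0002  0.0782] 5.4833
wrist knob 0.61 [405. 233.] [0.5319 0.0505 0.152 ] gear [0.0194 0.0328]
top green_disc 0.33 [343. 213.] [ 0.4833 -0.0178  0.094 ] gear [-0.0505 -0.0137]
```

View pics/w3.png

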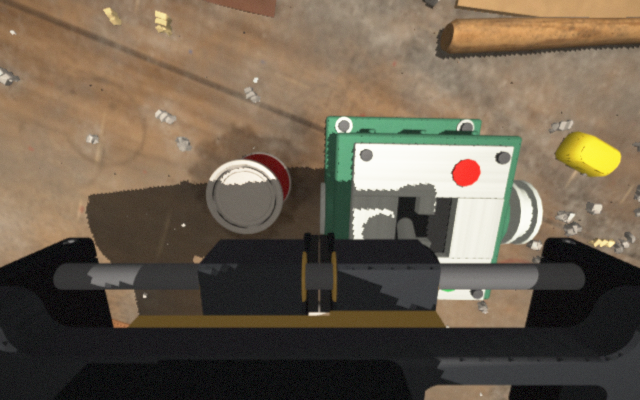

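The knob is now hidden behind the gripper and only the stem shows, near (408,230). I'll push right slowly and watch the force.

Call:
drive_tool:
  rows:
    - [0,3.6,-9.3,0,0,0,0]
    - [0,1.8,-4.7,0,0,0,0]
    - [0,1.8,-4.7,0,0,0,0]
    - [0,1.8,-4.7,0,0,0,0]
    - [0,0,0,0,0,0,0]

```text
time_s: 6.3
tcp_pos: [0.5058, 0.0608, 0.1496]
ee_rot: [[0.932, 0.362, 0.0], [0.362, -0.932, 0.0], [0.0, -0.0, -1.0]]
wrist_force: [0.3, 0.4, 0.7]
gripper_width: 0.005
gripper_force: 0.0
```

Call:
drive_tool:
  rows:
    - [0,1.8,-4.7,0,0,0,0]
    - [0,1.8,-4.7,0,0,0,0]
    - [0,1.8,-4.7,0,0,0,0]
    - [0,0,0,0,0,0,0]

```text
time_s: 6.63
tcp_pos: [0.5115, 0.0471, 0.1499]
ee_rot: [[0.932, 0.363, 0.001], [0.363, -0.932, 0.0], [0.001, 0.0, -1.0]]
wrist_force: [-0.4, 1.2, 1.8]
gripper_width: 0.008
gripper_force: 0.7
```

Call:
drive_tool:
  rows:
    - [0,1.8,-4.7,0,0,0,0]
    - [0,1.8,-4.7,0,0,0,0]
    - [0,0,0,0,0,0,0]

```text
time_s: 6.88
tcp_pos: [0.5147, 0.0374, 0.1495]
ee_rot: [[0.932, 0.363, 0.0], [0.363, -0.932, -0.0], [-0.0, 0.0, -1.0]]
wrist_force: [-0.1, 0.1, 1.1]
gripper_width: 0.004
gripper_force: 0.5
```

Run:
```python
from h import *
look()
c=capture('scene');cv2.imwrite('pics/s4.png',cv2.resize(c['frame'][150:250,240:400,::-1],(800,500),interpolation=2))
for k in search_frame('knob',c):print(k,world(c,k['xy'],.152))
```

```text
tcp_g [-0.0014  0.0267] 6.8833
wrist knob 0.78 [352. 229.] [0.5411 0.0292 0.152 ] gear [0.0204 0.0096]
wrist red_disc 0.79 [395. 169.] [0.5758 0.0043 0.094 ] gear [ 0.0439 -0.0261]
top knob 0.42 [336. 212.] [0.4747 0.0074 0.152 ] gear [-0.0495  0.0129]
top green_disc 0.53 [293. 214.] [0.4784 0.1324 0.094 ] gear [-0.0014  0.1284]
```

View pics/s4.png

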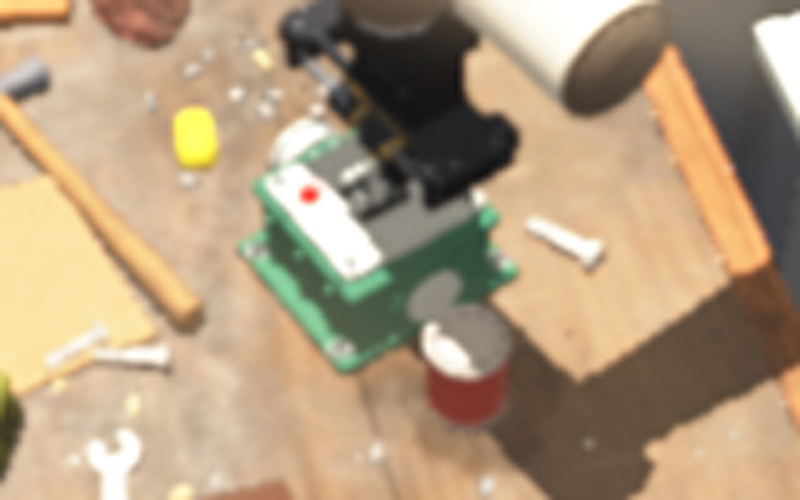

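The wrist camera puts the knob at about y 0.01 (gearbox axes), so it is moving along the crossing. The scene view shows nothing disturbed. I'll carry on to the right stop.

Call:
drive_tool:
  rows:
    - [0,1.8,-4.7,0,0,0,0]
    - [0,1.8,-4.7,0,0,0,0]
    - [0,1.8,-4.7,0,0,0,0]
    - [0,1.8,-4.7,0,0,0,0]
    - [0,0,0,0,0,0,0]

```text
time_s: 7.8
tcp_pos: [0.522, 0.0185, 0.1496]
ee_rot: [[0.932, 0.363, 0.0], [0.363, -0.932, -0.0], [0.0, 0.0, -1.0]]
wrist_force: [-0.2, 0.0, 1.7]
gripper_width: 0.003
gripper_force: 0.1
```

Call:
drive_tool:
  rows:
    - [0,1.4,-3.7,0,0,0,0]
    - [0,1.4,-3.7,0,0,0,0]
    - [0,0,0,0,0,0,0]

```text
time_s: 8.05
tcp_pos: [0.5245, 0.0113, 0.1492]
ee_rot: [[0.932, 0.363, -0.0], [0.363, -0.932, -0.0], [-0.0, 0.0, -1.0]]
wrist_force: [0.8, 0.6, 0.2]
gripper_width: 0.005
gripper_force: 0.2
```

```bash
python3 -c "
from h import *
look('w5')"
```

```text
tcp_g [-0.0015 -0.0012] 8.05
wrist knob 0.7 [337. 229.] [0.5477 0.0108 0.152 ] gear [ 0.0199 -0.01  ]
wrist green_disc 0.54 [338. 230.] [ 0.5286 -0.0023  0.094 ] gear [-0.0026 -0.0154]
wrist red_disc 0.85 [354. 172.] [0.5735 0.0043 0.094 ] gear [ 0.0417 -0.0253]
```

View pics/w5.png

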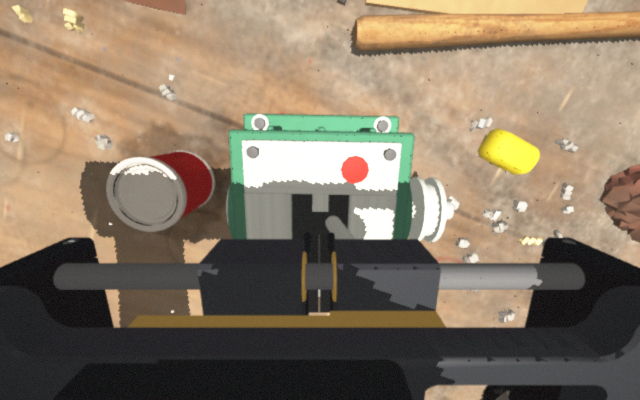

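The stem at (338,228) is leaning to the right. I'll keep going in small steps until the stop is felt.

Call:
drive_tool:
  rows:
    - [0,1.1,-2.8,0,0,0,0]
    - [0,1.1,-2.8,0,0,0,0]
    - [0,0,0,0,0,0,0]

```text
time_s: 8.7
tcp_pos: [0.5265, 0.0062, 0.1493]
ee_rot: [[0.932, 0.363, -0.001], [0.363, -0.932, 0.0], [-0.0, -0.0, -1.0]]
wrist_force: [-0.4, 1.0, 0.1]
gripper_width: 0.006
gripper_force: 0.7
```

Call:
drive_tool:
  rows:
    - [0,0.7,-1.9,0,0,0,0]
    - [0,0,0,0,0,0,0]

```text
time_s: 8.87
tcp_pos: [0.527, 0.0047, 0.1492]
ee_rot: [[0.932, 0.363, -0.001], [0.363, -0.932, 0.001], [-0.0, -0.001, -1.0]]
wrist_force: [-1.7, 3.6, -2.6]
gripper_width: 0.007
gripper_force: 1.8
```

Call:
drive_tool:
  rows:
    - [0,0.7,-1.9,0,0,0,0]
    - [0,0,0,0,0,0,0]

```text
time_s: 9.03
tcp_pos: [0.5275, 0.0034, 0.149]
ee_rot: [[0.932, 0.363, -0.001], [0.363, -0.932, 0.002], [-0.0, -0.002, -1.0]]
wrist_force: [-2.3, 6.2, -1.7]
gripper_width: 0.003
gripper_force: 3.2
```

Call:
drive_tool:
  rows:
    - [0,0.7,-1.9,0,0,0,0]
    - [0,0,0,0,0,0,0]

```text
time_s: 9.2
tcp_pos: [0.5279, 0.0023, 0.1488]
ee_rot: [[0.932, 0.363, -0.002], [0.363, -0.932, 0.003], [-0.0, -0.003, -1.0]]
wrist_force: [-3.9, 9.8, -2.6]
gripper_width: 0.008
gripper_force: 4.8
```

The force rise shows it is at the right stop. I'll back off left, go round the far side, and line up behind the knob.

Call:
drive_tool:
  rows:
    - [0,-7.1,18.7,0,0,0,0]
    - [0,26.6,10.2,0,0,0,0]
    - [0,26.6,10.2,0,0,0,0]
    - [0,0,0,0,0,0,0]
    - [0,0,0,0,0,0,0]

```text
time_s: 9.62
tcp_pos: [0.5759, 0.0398, 0.1494]
ee_rot: [[0.931, 0.364, 0.0], [0.364, -0.931, -0.001], [0.0, 0.001, -1.0]]
wrist_force: [-0.5, -0.0, 0.4]
gripper_width: 0.01
gripper_force: 0.0
```

Call:
drive_tool:
  rows:
    - [0,6.8,-17.8,0,0,0,0]
    - [0,6.8,-17.8,0,0,0,0]
    - [0,0,0,0,0,0,0]
    - [0,0,0,0,0,0,0]

```text
time_s: 9.95
tcp_pos: [0.5878, 0.0029, 0.1495]
ee_rot: [[0.932, 0.362, -0.001], [0.362, -0.932, -0.0], [-0.001, 0.0, -1.0]]
wrist_force: [0.2, -0.5, -0.6]
gripper_width: 0.008
gripper_force: 0.0
```

Run:
```python
from h import *
look()
a=capture('scene');b=capture('top')
print([(k['p'],k['xy']) for k in search_frame('knob',a)])
cv2.imwrite('pics/s6.png',cv2.vconcat([cv2.resize(a['frame'][150:225,260:380,::-1],(480,300),interpolation=2),cv2.resize(b['frame'][160:235,280:400,::-1],(480,300),interpolation=2)]))
```

```text
tcp_g [ 0.0546 -0.0317] 9.95
wrist red_disc 0.46 [312. 231.] [0.5841 0.0071 0.094 ] gear [ 0.0527 -0.0264]
top knob 0.48 [342. 192.] [ 0.5336 -0.0091  0.152 ] gear [-0.0003 -0.0236]
[]
```

View pics/s6.png

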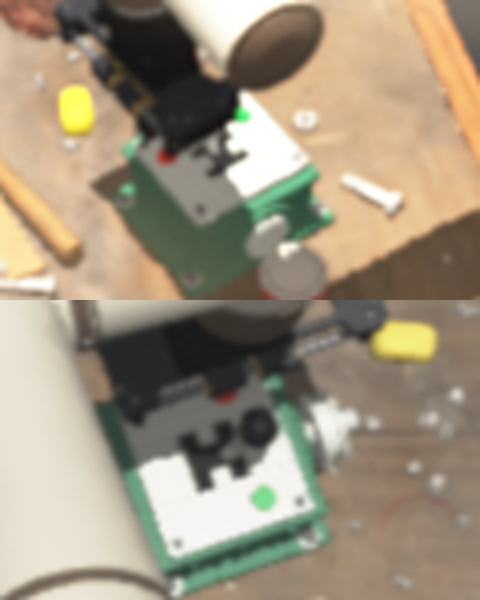

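In the top view (lower half) the knob is at (259,427), in the right track at the crossing, with the fingers on its far side. I'll push it toward the green disc at (263,497).

Call:
drive_tool:
  rows:
    - [0,-18.6,-7.2,0,0,0,0]
    - [0,-7.5,-2.9,0,0,0,0]
    - [0,-4.7,-1.8,0,0,0,0]
    - [0,-4.7,-1.8,0,0,0,0]
    - [0,0,0,0,0,0,0]

```text
time_s: 10.92
tcp_pos: [0.5532, -0.0095, 0.15]
ee_rot: [[0.932, 0.364, 0.002], [0.364, -0.932, 0.001], [0.002, 0.0, -1.0]]
wrist_force: [1.7, 0.8, -1.8]
gripper_width: 0.002
gripper_force: 0.7
```

Call:
drive_tool:
  rows:
    - [0,-4.7,-1.8,0,0,0,0]
    - [0,-4.7,-1.8,0,0,0,0]
    - [0,-4.7,-1.8,0,0,0,0]
    - [0,0,0,0,0,0,0]

```text
time_s: 11.25
tcp_pos: [0.538, -0.0152, 0.1497]
ee_rot: [[0.932, 0.363, -0.0], [0.363, -0.932, 0.0], [-0.0, -0.0, -1.0]]
wrist_force: [2.3, 1.3, 0.3]
gripper_width: 0.004
gripper_force: 0.9
```

Call:
drive_tool:
  rows:
    - [0,-2.8,-1.1,0,0,0,0]
    - [0,-2.8,-1.1,0,0,0,0]
    - [0,0,0,0,0,0,0]

```text
time_s: 11.5
tcp_pos: [0.5325, -0.0172, 0.1493]
ee_rot: [[0.932, 0.363, -0.001], [0.363, -0.932, 0.0], [-0.001, -0.0, -1.0]]
wrist_force: [2.1, 1.9, -0.7]
gripper_width: 0.006
gripper_force: 1.2
```

Call:
drive_tool:
  rows:
    - [0,-1.9,-0.7,0,0,0,0]
    - [0,-1.9,-0.7,0,0,0,0]
    - [0,0,0,0,0,0,0]

```text
time_s: 11.75
tcp_pos: [0.529, -0.0186, 0.1493]
ee_rot: [[0.932, 0.364, -0.001], [0.364, -0.932, 0.0], [-0.001, -0.0, -1.0]]
wrist_force: [1.1, 2.5, -1.6]
gripper_width: 0.007
gripper_force: 1.4
```

Call:
drive_tool:
  rows:
    - [0,-1.9,-0.7,0,0,0,0]
    - [0,0,0,0,0,0,0]

```text
time_s: 11.92
tcp_pos: [0.5282, -0.0189, 0.1495]
ee_rot: [[0.932, 0.364, 0.002], [0.364, -0.932, 0.001], [0.002, -0.0, -1.0]]
wrist_force: [4.1, 3.4, -3.9]
gripper_width: 0.006
gripper_force: 2.5
```

Call:
drive_tool:
  rows:
    - [0,-1.9,-0.7,0,0,0,0]
    - [0,0,0,0,0,0,0]

```text
time_s: 12.08
tcp_pos: [0.5274, -0.0191, 0.1497]
ee_rot: [[0.931, 0.364, 0.005], [0.364, -0.931, 0.002], [0.005, 0.0, -1.0]]
wrist_force: [6.3, 4.5, -4.5]
gripper_width: 0.005
gripper_force: 3.6
```

Call:
drive_tool:
  rows:
    - [0,-1.9,-0.7,0,0,0,0]
    - [0,0,0,0,0,0,0]

```text
time_s: 12.25
tcp_pos: [0.5267, -0.0194, 0.1498]
ee_rot: [[0.931, 0.364, 0.008], [0.364, -0.931, 0.003], [0.008, 0.001, -1.0]]
wrist_force: [7.5, 5.7, -8.2]
gripper_width: 0.01
gripper_force: 4.9
```

Call:
drive_tool:
  rows:
    - [0,14,5.4,0,0,0,0]
    - [0,18.7,7.2,0,0,0,0]
    - [0,0,0,40,0,0,0]
    - [0,0,0,40,0,0,0]
    - [0,0,41,0,0,0,0]

```text
time_s: 12.67
tcp_pos: [0.5599, 0.0288, 0.2373]
ee_rot: [[0.933, 0.359, 0.011], [0.359, -0.933, -0.002], [0.01, 0.006, -1.0]]
wrist_force: [2.4, 0.7, 1.4]
gripper_width: 0.0
gripper_force: 0.0
```

Call:
drive_tool:
  rows:
    - [0,0,41,0,0,0,0]
    - [0,0,41,0,0,0,0]
    - [0,0,41,0,0,0,0]
    - [0,0,41,0,0,0,0]
    - [0,0,0,0,0,0,0]

```text
time_s: 13.08
tcp_pos: [0.5559, 0.2017, 0.2292]
ee_rot: [[0.929, 0.369, -0.001], [0.369, -0.929, -0.001], [-0.001, 0.001, -1.0]]
wrist_force: [0.0, -0.5, -0.0]
gripper_width: 0.008
gripper_force: 0.0
```

Run:
```python
from h import *
look()
a=capture('scene');b=capture('top')
cv2.imwrite('pics/s7.png',cv2.vconcat([cv2.resize(a['frame'][150:225,260:380,::-1],(480,300),interpolation=2),cv2.resize(b['frame'][160:235,280:400,::-1],(480,300),interpolation=2)]))
```

```text
tcp_g [0.0957 0.1655] 13.0833
wrist knob 0.83 [486. 311.] [0.5297 0.0286 0.152 ] gear [0.0095 0.013 ]
wrist knob 0.48 [495. 249.] [0.586  0.0528 0.152 ] gear [0.0707 0.0156]
wrist green_disc 0.7 [480. 320.] [ 0.4927 -0.0243  0.094 ] gear [-0.0439 -0.0231]
wrist red_disc 0.69 [494. 251.] [0.5735 0.0063 0.094 ] gear [ 0.0424 -0.0234]
top knob 0.5 [346. 196.] [ 0.5219 -0.0202  0.152 ] gear [-0.0152 -0.0297]
```

View pics/s7.png

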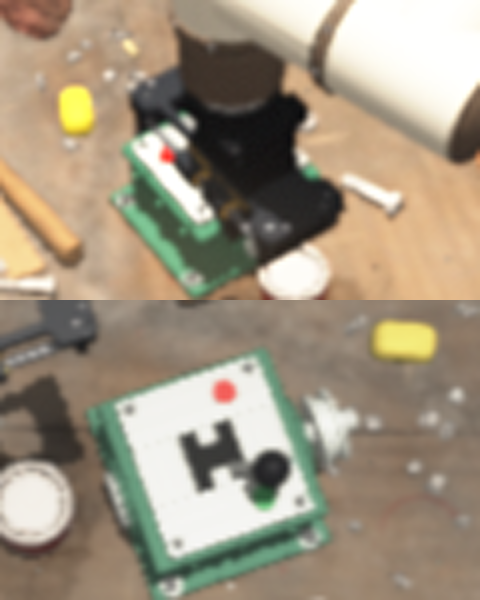

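In the top view the knob is at (270,468), right beside the green disc (264,495), and the tin and foam look undisturbed. I'll check the knob numerically before handing in.

Run:
```python
from h import *
c=capture('top');f=c['frame'];V=f.max(-1)
m=np.zeros(V.shape,np.uint8);m[194:210,338:358]=(V[194:210,338:358]<75)
k,l,st,ce=cv2.connectedComponentsWithStats(m)
i=1+st[1:,4].argmax();(u,v),r=cv2.minEnclosingCircle(np.argwhere(l==i)[:,::-1].astype(np.float32))
a=.365;G=np.array([[np.cos(a),np.sin(a)],[-np.sin(a),np.cos(a)]])
w=world(c,ce[i],.147);print(st[i],ce[i],(u,v,r),w,G@(w[:2]-[.5255,.013]))
```

```text
[343 198   9  10  62] [347.03225806 202.30645161] (347.1451721191406, 202.53225708007812, 4.612273693084717) [ 0.50524556 -0.02377123  0.147     ] [-0.03204562 -0.02711907]
```

The knob is at gearbox (-32, -27) mm, which is the end of the green slot. The arm is clear.

```bash
python3 -c "
from station import *
print(finish_job())"
```

```text
the job is handed in; nothing more can be done
None
```

The lever is home in the near-right slot at the green disc (knob measured at the slot end, about -32 mm in x and -27 mm in y from the gate centre), it was never run toward the red disc, and the job was handed in at about 13 s with the arm clear; the judge's verdict was not shown.

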